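# Show the hidden red dot to the camera with a hanging mirror

### The arm

A 6-joint arm with a two-finger parallel gripper is mounted at the origin on the work surface. World frame = base frame: x ahead of the robot, y to its left, z up, the work surface at z = 0. Lengths are in mm, angles in rad, forces in N, time in s.
With the tool pointing down it reaches from about 400 to 925 mm from the base axis. Payload 12.5 kg.
Tool frame: the origin (TCP) lies on the mounting face of the last link; the fingertips stand 190 mm ahead of it and the grasp point (between the pads) lies 171 mm ahead of it (env.tcp_to_tips is the distance from the TCP to the fingertips, in mm); x points along the fingers, y is the direction in which the jaws open and shut, and the axes are right-handed (so a half turn about x gives the same grasp; the last joint's range is limited). The gripper opens to 95 mm and grips with 3 to 60 N. Pads are 20 mm wide; open, the fingers measure 119 mm over their backs; the gripper's body (75 mm by 180 mm) begins 59 mm behind the grasp point.
Start: joints at [1.057, 0.491, 1.559, -0, 1.092, -0.106], TCP at [247.846, 573.757, 404.761] pointing down, gripper open.
Joint ranges: [-3.1, 3.1], [-0.84, 2.19], [0.05, 2.79], [-1.13, 4.28], [0.06, 2.93], [-2.69, 2.69]. Speed limits (rad/s): [2.22, 2.22, 2.79, 3.14, 3.14, 3.14].

### API

Orientations are given as [roll, pitch, yaw] about the fixed x, y, z axes, in that order (R = Rz(yaw) Ry(pitch) Rx(roll)).
In Python, from cell import monitor, cams, job, env gives the robot as it stands. The module is installed in compiled form; this text tells all that it offers.
- The arm moves only by the tool apply_moves, never from a script. Its argument "series" is a list of rows, each a list of 3 entries, a list of its own where there are three numbers: the closure, from -1 (fully open) to 1 (shut), so that 0 is half open, then the shift along the tool's x, y, z in cm, then the turn about the tool's x in rad. A call has 1 to 20 rows; each row is the pose to reach, as a shift and turn from the pose commanded when the call began, along the tool's axes at that moment; what a row does not reach only later rows make up. A row lasts 1/8 s, in which the tool goes at most 62.5 mm and 10.7 degrees, less where a joint would pass 70% of its speed; a pose out of reach is approached as far as the arm can. A call with a gripper value outside its range is refused whole. The fingers move at their own pace and stop on an object; the grip force is fixed at half the most. Time passes only in rows, so rows that repeat a pose let the fingers close. It gives the time, the measured TCP pose, the force and the opening at its end, in the units of the state.
- monitor.state(): the state, without advancing time (a new reading comes with each control period).
- cams.read_camera(name): name is "side" or "top"; returns a dict with "image" (480x640x3 uint8, red, green, blue), "fx", "fy", "cx", "cy" (pixels), "k1" (the pictures are not rectified: a ray, as slopes to the right and down, at radius r is drawn at 1 + k1 r^2 times it, then the intrinsics apply), "position" and "orientation" of the camera in the world. Camera axes: x right, y down, z forward; pixel columns grow to the right and rows downward; lengths in mm; the calibration is good to about 2 mm. A picture is of the moment at which its call begins. There is no depth.
- job.job_done(): hands the job in, once; it reports no verdict.
The state is a dict: "t": time; "joints": joint angles; "qvel": joint speeds; "tau": joint torques, N m; "eef_pos": TCP position; "tcp_rot": TCP orientation; "ft_force": force on the tool from outside, world axes, zero at the start; "moment": the same for the moment, N m; "opening": opening from 0.0 (shut) to 1.0 (fully open).
Only numpy, scipy, OpenCV 4.12 (cv2) and the standard library are available. Lean on these libraries where they do the work, as an engineer would, in place of code of your own. Each camera call takes 0.05 s, during which the arm holds its last target. There are 200 camera calls.

### The job

Lift the round mirror up and off its double hook, then hold it in the air centred over the yellow ring on the shelf, level with the camera lens, and turn it until the camera would see the red dot on the back of the brass rod reflected in the middle of the mirror. Finish still holding the mirror steady at that angle in the gripper, touching neither the camera, the rods nor the hook with it, and leave everything else on the shelf where it stands.

Things in the scene. Friction and masses are not known exactly. Their poses are not given: they have to be found in the camera images.
- mirror: Round mirror, 76 mm across, 8 mm thick, silvered face, black rim and back, 0.12 kg, loose, hung by its crossbar. Origin: centre of the silvered face, which looks along its own -x; z runs up to the handle, y along the crossbar. At x = +4 mm: 8 mm steel stem; crossbar 8 mm thick, 68 mm long, 75 mm above the origin; blue grip block 18 x 18 mm from 85 to 125 mm above the origin.
- grip (a point): Point to pinch inside the mirror's blue grip block (18 mm wide along both x and y), 108 mm above the centre of the face, 4 mm behind it.
- hook: Fixed wooden stand, two steel prongs 36 mm apart pointing along its -x, tips turned up. Origin: on the shelf below the crossbar's seat. Crossbar axis at 205 mm; tips rise to 211 mm at x = -23 mm; post at x = 50 to 62 mm, 212 mm high. Raise the mirror 12 to 35 mm (higher, its disc meets the prongs), then draw it 45 mm or more along -x. The face hangs towards -x.
- camera: Fixed black inspection camera on a post, and the yellow ring painted on the shelf in front of it. Origin: centre of the ring, on the shelf; x is the way the camera looks, z up. Camera body 48 mm wide, top 165 mm high, at x = -265 to -200 mm; lens at x = -200 mm, 140 mm high.
- lens (a point): Centre of the camera's lens, 140 mm above the shelf, 200 mm from the ring's centre; it looks level towards the place above the ring.
- ring (a point): Centre of the yellow ring (70 mm across, flat paint) on the shelf.
- clip_marked: Fixed concrete upstand 50 x 44 mm, 85 mm high; a steel spring clip on it grips an upright brass rod (22 mm thick, top 170 mm high) with the red dot on its back. Origin: on the shelf below the rod's axis; same heading as the camera. At x = -120 mm in the camera's frame, on its left (y = +90 mm) or right (y = -90 mm).
- clip_plain: The same fixed upstand, clip and brass rod without a dot, on the other side of the sight line (y = -90 or +90 mm of the camera's frame).
- dot (a point): Centre of the red dot, 19 mm across, on the face of the marked rod that is turned away from the camera (it looks along the camera's +x), 140 mm above the shelf, as high as the lens.
- aim_left (a point): Point in the air at x = -146, y = +53 mm in the camera's frame, 140 mm high. Counts only if the marked rod is on the left (+y of the camera): a mirror centred over the ring, 140 mm up, whose normal passes through this point shows the back of the left rod to the lens in its middle (equal angles of reflection).
- aim_right (a point): The same for the right rod (y = -53 mm). It counts only if the marked rod is on the right.
- lantern: Tin lantern, 100 mm across, 187 mm high with its bail; origin at its foot. Bystander.
- float: Cork fishing float, 68 mm across, 100 mm high; origin at its foot. Bystander.
- weight_big: Cast iron weight, 72 mm across and 72 mm high; origin at its foot. Bystander.
- weight_small: Cast iron weight, 56 mm across and 56 mm high; origin at its foot. Bystander.
- whetstone: Grey whetstone, 50 x 160 x 25 mm; origin under its centre. Bystander.
- mug: White mug, 80 mm across, 85 mm high; origin under its centre. Bystander.
Not all that is in view belongs to the job. There is more than one size of the mirror; the job needs the smaller.

How it is judged:
By the outcome, as a careful person would: the job done as asked, in the order asked, and still so for the second after the job is handed in, while the arm keeps its last pose, push and grip.
It also fails if it takes over 43 s, if anything falls off the work surface, if the arm or the gripper's body presses on something with over 40 N, if the wrist force passes 120 N, or if a joint passes its speed limit or range.

## Working session

There is one attempt and no reset: what is moved stays moved. The work goes in short steps, Python scripts to look and compute and a tool call to move; the robot and the scene stay as the last step left them, time stands still between calls to the robot, and variables do not carry over. Pictures are saved under pics/ and viewed, about 8 in all and at most 12, crops included, and the job is handed in when it is done.

Besides the shell and the picture viewer there is one more tool, called after "Call:" as name(argument=value, ...), one argument or row to a line, values as JSON. apply_moves: Moves the arm, as the interface text tells. Its arguments: {"type":"object","properties":{"series":{"type":"array"}},"required":["series"]}

```bash
mkdir -p pics
cat > h.py <<'E'
import numpy as np, cv2
from cell import monitor, cams, job, env
from scipy.spatial.transform import Rotation as Ro
def snap(n,f=None):
    c=cams.read_camera(n)
    if f: cv2.imwrite('pics/'+f,c['image'][:,:,::-1])
    return c
def Rc(c):
    o=np.array(c['orientation'],float)
    if o.shape==(3,3): return o
    if o.size==4: return Ro.from_quat(o).as_matrix()
    return Ro.from_euler('xyz',o).as_matrix()
def ray(c,u,v):
    d=np.array([(u-c['cx'])/c['fx'],(v-c['cy'])/c['fy']]);s=d.copy()
    for _ in range(30): s=d/(1+c['k1']*(s@s))
    return np.array(c['position'],float),Rc(c)@np.array([s[0],s[1],1])
def onz(c,u,v,z):
    p,d=ray(c,u,v); return p+d*(z-p[2])/d[2]
def proj(c,X):
    q=Rc(c).T@(np.array(X,float)-np.array(c['position'],float)); s=q[:2]/q[2]; s=s*(1+c['k1']*(s@s))
    return np.array([c['fx']*s[0]+c['cx'],c['fy']*s[1]+c['cy']])
def tri(rays):
    A=np.zeros((3,3));b=np.zeros(3)
    for p,d in rays:
        d=d/np.linalg.norm(d);M=np.eye(3)-np.outer(d,d);A+=M;b+=M@p
    x=np.linalg.solve(A,b)
    return x,[np.linalg.norm((np.eye(3)-np.outer(d,d)/(d@d))@(x-p)) for p,d in rays]
E
python3 - <<'E'
from h import *
for n in('side','top'):
    c=snap(n,n+'0.png'); print(n,{k:v for k,v in c.items() if k!='image'})
s=monitor.state();print(s)
E
```

```text
side {'fx': 474.5774974766872, 'fy': 474.5774974766872, 'cx': 321.6443850841407, 'cy': 243.70765259986604, 'k1': -0.10655778669289334, 'position': array([ 125.26522245, -550.85880756, 1046.34912422]), 'orientation': array([-2.44416087e+00, -1.49381738e-03, -7.44934227e-01])}
top {'fx': 581.0534545947035, 'fy': 581.0534545947035, 'cx': 315.0859479314628, 'cy': 237.28719967415995, 'k1': -0.10465514345847213, 'position': array([ 268.43470894,   -8.04209211, 1792.44587079]), 'orientation': array([-2.92145859,  0.00496121, -1.58607466])}
{'t': 0.1, 'joints': array([ 1.05739090e+00,  4.91469461e-01,  1.55939210e+00, -1.31783496e-05,
        1.09171602e+00, -1.05588636e-01]), 'qvel': array([-1.16836845e-04, -1.00314701e-03,  2.69659456e-04,  3.59202863e-05,
       -1.55184365e-03,  3.25732516e-04]), 'tau': array([ 2.12230487e-03, -6.13620472e+01, -2.58604664e+01,  6.93428982e-02,
        4.69201547e-02, -8.96909137e-05]), 'eef_pos': array([247.83487031, 573.72354962, 404.23738524]), 'tcp_rot': array([-1.66451796,  1.56981133, -2.07232867]), 'ft_force': array([-0.27434388,  0.57444573, -0.03822777]), 'moment': array([ 0.04276373,  0.02300761, -0.02811379]), 'opening': 0.9968984813111642}
```

View pics/side0.png

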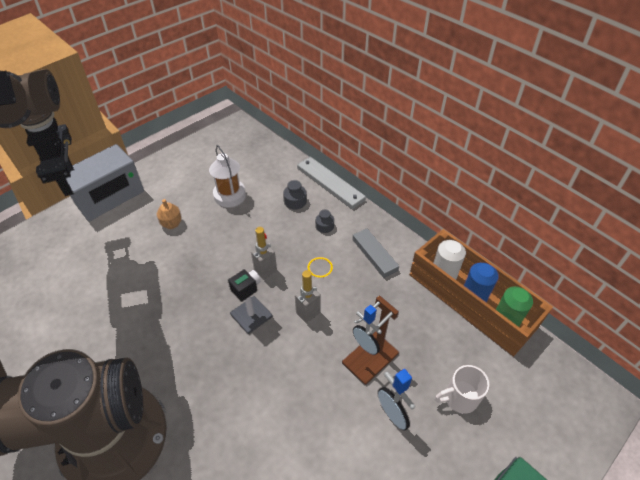

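View pics/top0.png

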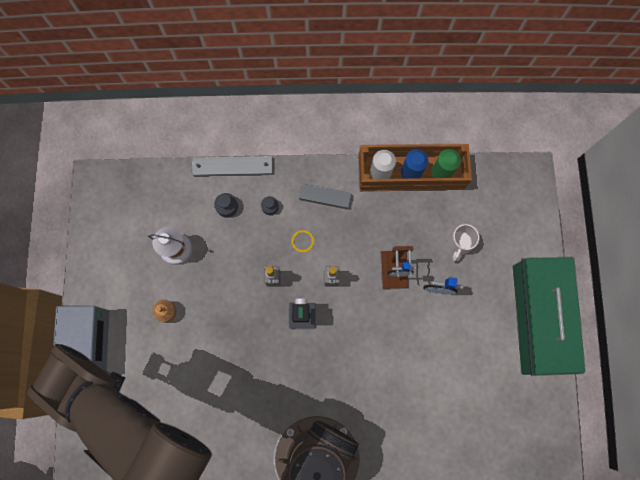

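The side view has two mirrors that could be taken for the target: A at (367,338) with its grip at (370,313), and B at (393,407) with its grip at (403,380). In the top view their grips are at (407,267) and (452,284). Blue and white cans in the crate are not candidates. Next, close crops to choose between them and find the red dot.

Run:
```python
import cv2,numpy as np
s=cv2.imread('pics/side0.png');t=cv2.imread('pics/top0.png')
r=lambda im,x,y,w,h:cv2.resize(im[y:y+h,x:x+w],(400,300),interpolation=cv2.INTER_CUBIC)
a=np.vstack([np.hstack([r(s,335,290,120,90),r(s,225,215,120,90)]),np.hstack([r(t,375,235,100,75),r(t,250,225,100,75)])])
cv2.imwrite('pics/c0.png',a)
```

```text
(no output)
```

View pics/c0.png

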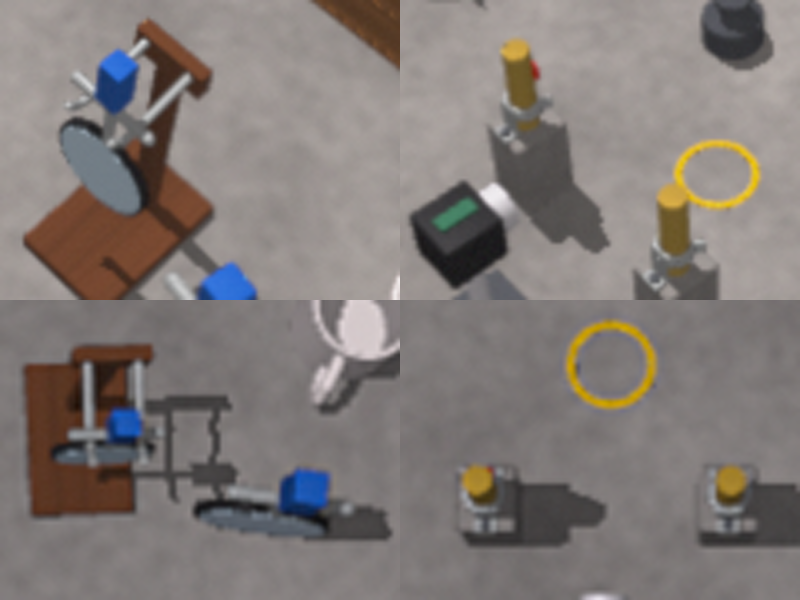

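The crop shows A, the smaller mirror, hanging on the wooden double hook. B is larger and stands beside it. The red dot is on the left rod: in the side view it is just right of the rod top at (260,229), in the top view at (270,270). So aim_left applies. Next I measure.

```bash
cat > m.py <<'E'
from h import *
def blobs(c,lo,hi,amin=8):
    m=cv2.inRange(cv2.cvtColor(c['image'],cv2.COLOR_RGB2HSV),lo,hi)
    n,_,st,ce=cv2.connectedComponentsWithStats(m)
    return [(ce[i].round(1),st[i].tolist()) for i in range(1,n) if st[i][4]>=amin]
E
python3 - <<'E'
from m import *
S=snap('side');T=snap('top')
for n,c in(('S',S),('T',T)):
    print(n,'blue',blobs(c,(105,150,60),(125,255,255),15))
    print(n,'yel',blobs(c,(20,190,150),(30,255,255),15)); print(n,'red',blobs(c,(0,180,90),(4,255,255),2),blobs(c,(174,180,90),(180,255,255),2))
print('ring',onz(T,302.5,241,0),onz(S,320,267,0))
for a,b in(((259.8,229.1),(269.6,270.7)),((306.6,272.9),(332.5,270.5))):
    print('rod',tri([ray(S,*a),ray(T,*b)]),onz(S,*a,170),onz(T,*b,170))
# mirror board edges z~0+, prongs z=205
f=lambda x,y:(375+x/4-.4,235+(y-300)/4-.4)
print('prongs',[onz(T,*f(*p),205).round(1) for p in((88,362),(93,462),(137,362),(140,440))])
print('board',[onz(T,*f(*p),15).round(1) for p in((25,365),(35,515),(132,510))])
s=monitor.state();print(Ro.from_euler('xyz',s['tcp_rot']).as_matrix().round(4))
print('A blue top',onz(T,*f(124,425),245),'side',onz(S,370.5,314,235),'B',tri([ray(S,403,381),ray(T,452,284)]))
E
```

```text
S blue [(array([481.7, 279.1]), [465, 263, 33, 37, 771]), (array([369.5, 313.6]), [364, 305, 12, 19, 150]), (array([401.9, 380.8]), [394, 369, 18, 25, 291])]
S yel [(array([309.6, 264.8]), [308, 259, 7, 12, 16]), (array([324.4, 270. ]), [311, 259, 22, 18, 43])]
S red [(array([265. , 236.5]), [265, 236, 1, 2, 2])] []
T blue [(array([414.3, 164.1]), [402, 150, 26, 28, 561]), (array([405.6, 265.8]), [402, 262, 8, 9, 61]), (array([450.6, 282.8]), [445, 278, 12, 11, 110])]
T yel [(array([301.9, 240.7]), [292, 230, 21, 22, 85])]
T red [] []
ring [ 6.58247606e+02  3.46363559e+01 -2.27373675e-13] [660.50473305  33.94644843   0.        ]
rod (array([538.28271187, 123.1465744 , 175.36096848]), [np.float64(2.5395701964883), np.float64(2.5395701964881425)]) [543.28034256 126.4820347  170.        ] [536.82117049 124.59727493 170.        ]
rod (array([535.8138704 , -54.10405581, 173.65673261]), [np.float64(2.0274635319000147), np.float64(2.0274635318998118)]) [539.47061739 -52.76572185 170.        ] [534.58327922 -53.27670808 170.        ]
prongs [array([ 583.4, -232.4,  205. ]), array([ 512.9, -232.7,  205. ]), array([ 582.8, -266.7,  205. ]), array([ 527.7, -266.1,  205. ])]
board [array([ 619.5, -209.9,   15. ]), array([ 501.7, -213. ,   15. ]), array([ 504.2, -288.1,   15. ])]
[[-3.000e-04  3.966e-01  9.180e-01]
 [-6.000e-04  9.180e-01 -3.966e-01]
 [-1.000e+00 -6.000e-04 -1.000e-04]]
A blue top [ 531.60368965 -249.23593084  245.        ] side [ 534.85009477 -251.96297653  235.        ] B (array([ 487.00365076, -383.51087076,  203.91828171]), [np.float64(1.98847708270238), np.float64(1.9884770827022906)])
```

Call:
apply_moves(
  series=[
    [-0.3, [-4.5, 0, 0], 0],
    [-0.3, [-9, 0, 0], 0],
    [-0.3, [-9, -4, 8], 0],
    [-0.3, [-9, -25, 49], -0.2],
    [-0.3, [-9, -25, 49], -0.434],
    [-0.3, [-9, -25, 49], -0.434],
    [-0.3, [-9, -25, 49], -0.434],
    [-0.3, [-9, -25, 49], -0.434],
    [-0.3, [-9, -25, 49], -0.434],
    [-0.3, [-9, -25, 49], -0.434],
    [-0.3, [-9, -25, 49], -0.434],
    [-0.3, [-9, -25, 49], -0.434],
  ],
)

```text
t: 1.7
eef_pos: [600.5, 146.9, 493.8]
tcp_rot: [-2.691, 1.57, -2.669]
ft_force: [-0.4, 1.0, 0.2]
opening: 0.649
```

Run:
```python
from m import *
from scipy.optimize import least_squares
st=monitor.state();print(st['eef_pos'])
S=snap('side');T=snap('top')
B={}
for n,c in(('S',S),('T',T)):
    b=[x for x in blobs(c,(100,110,30),(130,255,255),15)]
    tgt=(369.5,313.6) if n=='S' else (405.6,265.8)
    B[n]=min(b,key=lambda x:np.hypot(*(x[0]-tgt))); print(n,B[n])
def pred(c,x,y,yaw,z0=215):
    R=Ro.from_euler('z',yaw).as_matrix()
    P=[np.array([x,y,0])+R@[a,b,z] for a in(-9,9) for b in(-9,9) for z in(z0,z0+40)]
    h=cv2.convexHull(np.array([proj(c,p) for p in P],np.float32)); m=cv2.moments(h)
    return np.array([m['m10'],m['m01']])/m['m00'],m['m00']
for use in('S','T','ST'):
    f=lambda p:np.concatenate([pred({'S':S,'T':T}[k],p[0],p[1],.026)[0]-B[k][0] for k in use])
    r=least_squares(f,[532,-250]);print(use,r.x,r.fun.round(2),[pred({'S':S,'T':T}[k],*r.x,.026)[1] for k in use])
```

```text
[600.4508586  146.87850587 493.78641497]
S (array([369.3, 313.9]), [364, 305, 12, 19, 171])
T (array([405.5, 266.1]), [402, 262, 9, 9, 68])
S [ 532. -250.] [-0.49  0.16] [205.313002190087]
T [ 532. -250.] [-0.12  0.17] [73.98044288437814]
ST [ 532. -250.] [-0.49  0.16 -0.12  0.17] [205.313002190087, 73.98044288437814]
```

Call:
apply_moves(
  series=[
    [-0.3, [0, -39.8, -7.6], 0],
    [-0.3, [0, -39.8, -7.6], 0],
    [-0.3, [0, -39.8, -7.6], 0],
    [-0.3, [0, -39.8, -7.6], 0],
    [-0.3, [0, -39.8, -7.6], 0],
    [-0.3, [0, -39.8, -7.6], 0],
    [-0.3, [0, -39.8, -7.6], 0],
    [-0.3, [0, -39.8, -7.6], 0],
    [-0.3, [0, -39.8, -7.6], 0],
    [-0.3, [0, -39.8, -7.6], 0],
  ],
)

```text
t: 3.05
eef_pos: [533.3, -248.3, 494.9]
tcp_rot: [0.377, 1.57, 0.406]
ft_force: [-0.0, 0.9, -0.3]
opening: 0.647
```

```bash
cat > s.py <<'E'
from m import *
def st():
    s=monitor.state();print(s['t'],s['eef_pos'].round(1),s['ft_force'].round(2),s['moment'].round(2),round(s['opening'],3));print(Ro.from_euler('xyz',s['tcp_rot']).as_matrix().round(4)); return s
E
python3 - <<'E'
from s import *
st()
S=snap('side');T=snap('top')
r=lambda c,x,y,w,h:cv2.resize(c['image'][y:y+h,x:x+w,::-1],(400,400),interpolation=cv2.INTER_CUBIC)
cv2.imwrite('pics/c1.png',np.hstack([r(S,330,230,130,130),r(T,360,210,110,110)]))
E
```

```text
3.05 [ 533.3 -248.3  494.9] [-0.04  0.93 -0.26] [0.03 0.04 0.01] 0.647
[[ 3.000e-04 -2.820e-02  9.996e-01]
 [ 1.000e-04  9.996e-01  2.820e-02]
 [-1.000e+00  1.000e-04  3.000e-04]]
```

View pics/c1.png

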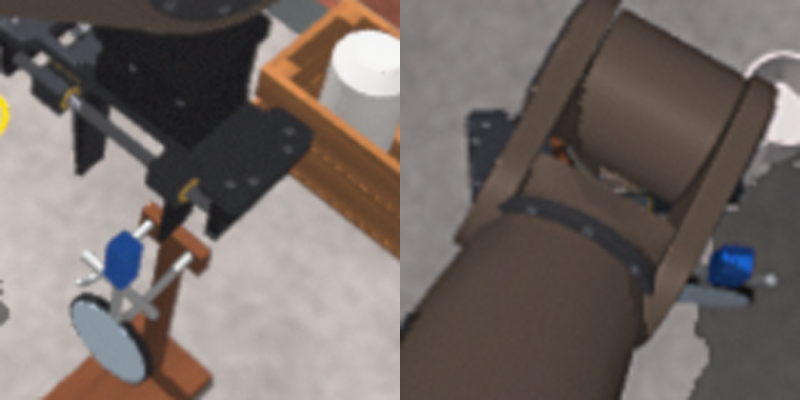

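The side crop shows the open fingers above and to either side of A's grip, at side pixel (370,313). The arm hides A in the top view. Descending.

Call:
apply_moves(
  series=[
    [-0.3, [4.5, -0.1, 0], 0],
    [-0.3, [7.0, -0.1, 0], 0],
    [-0.3, [8.6, -0.1, 0], 0],
    [-0.3, [8.6, -0.1, 0], 0],
    [-0.3, [8.6, -0.1, 0], 0],
  ],
)

```text
t: 3.78
eef_pos: [533.2, -250.9, 409.7]
tcp_rot: [-0.496, 1.569, -0.47]
ft_force: [0.3, -0.7, 0.1]
opening: 0.65
```

Run:
```python
from s import *
st()
S=snap('side')
for p in((532.5,-250,238),(532.5,-250,255)):print(proj(S,p))
cv2.imwrite('pics/c2.png',cv2.resize(S['image'][270:360,330:430,::-1],(800,600)[:2],interpolation=cv2.INTER_CUBIC))
```

```text
3.775 [ 533.2 -250.9  409.7] [ 0.33 -0.71  0.12] [0.03 0.03 0.02] 0.65
[[ 1.300e-03 -2.640e-02  9.997e-01]
 [-7.000e-04  9.997e-01  2.640e-02]
 [-1.000e+00 -7.000e-04  1.300e-03]]
[369.09227376 313.27369001]
[369.78562717 308.69319632]
```

View pics/c2.png

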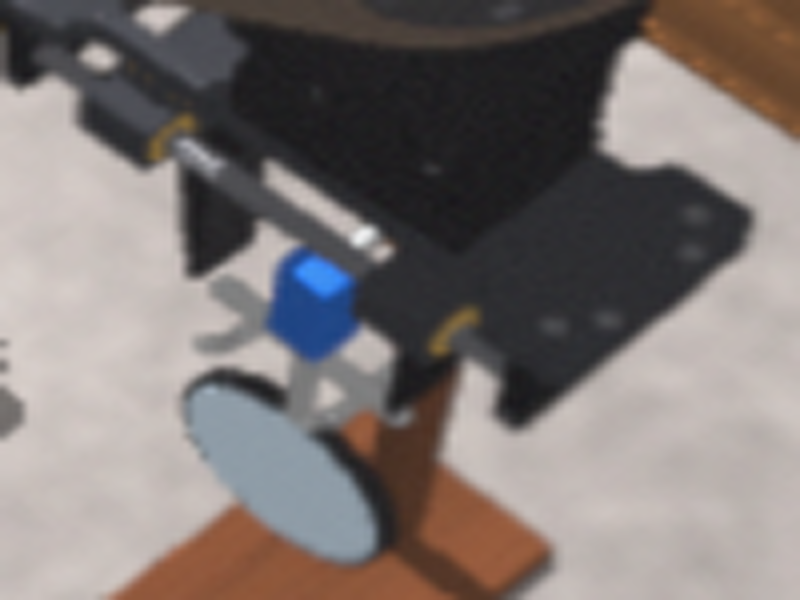

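The fingers straddle the grip, whose centre is at crop (315,305), with their tips just above the prongs. Closing.

Call:
apply_moves(
  series=[
    [1, [0, 0, 0], 0],
    [1, [0, 0, 0], 0],
    [1, [0, 0, 0], 0],
    [1, [0, 0, 0], 0],
    [1, [0, 0, 0], 0],
    [1, [0, 0, 0], 0],
    [1, [0, 0, 0], 0],
    [1, [0, 0, 0], 0],
  ],
)

```text
t: 4.82
eef_pos: [533.0, -250.9, 408.7]
tcp_rot: [1.538, 1.571, 1.564]
ft_force: [-0.3, -0.3, -0.1]
opening: 0.189
```

Run:
```python
from s import *
st()
```

```text
4.825 [ 533.  -250.9  408.7] [-0.34 -0.3  -0.13] [0.04 0.11 0.03] 0.189
[[ 0.000e+00 -2.620e-02  9.997e-01]
 [ 1.000e-04  9.997e-01  2.620e-02]
 [-1.000e+00  1.000e-04  0.000e+00]]
```

Call:
apply_moves(
  series=[
    [1, [-0.8, 0, 0], 0],
    [1, [-1.5, 0, 0], 0],
    [1, [-2.2, 0, 0], 0],
    [1, [-2.2, 0, 0], 0],
    [1, [-2.2, 0, -1], 0],
    [1, [-2.2, 0, -2.5], 0],
    [1, [-2.2, 0, -4.5], 0],
    [1, [-2.2, 0, -6.5], 0],
    [1, [-2.2, 0, -7.5], 0],
    [1, [-2.2, 0, -7.5], 0],
  ],
)

```text
t: 6.08
eef_pos: [457.4, -253.0, 431.0]
tcp_rot: [-0.322, 1.57, -0.297]
ft_force: [0.4, -0.4, -1.0]
opening: 0.19
```

Run:
```python
from s import *
st()
S=snap('side')
cv2.imwrite('pics/c3.png',cv2.resize(S['image'][240:390,300:500,::-1],(800,600),interpolation=cv2.INTER_CUBIC))
```

```text
6.075 [ 457.4 -253.   431. ] [ 0.38 -0.43 -0.99] [ 0.01 -0.05 -0.03] 0.19
[[ 4.000e-04 -2.540e-02  9.997e-01]
 [-1.000e-04  9.997e-01  2.540e-02]
 [-1.000e+00 -1.000e-04  4.000e-04]]
```

View pics/c3.png

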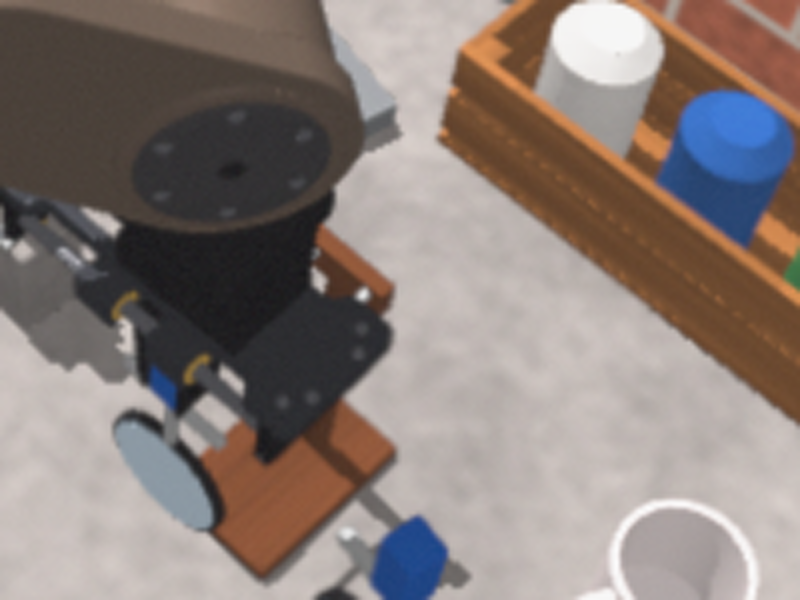

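Call:
apply_moves(
  series=[
    [1, [-4, 0, 0], 0],
    [1, [-8, 0, 0], 0],
    [1, [-12, 0, 0], 0],
    [1, [-13, 1, 1], 0.0],
    [1, [-13, 4, 3], 0.05],
    [1, [-13, 7.5, 5.5], 0.12],
    [1, [-13, 11, 8], 0.2],
    [1, [-13, 14.5, 11], 0.28],
    [1, [-13, 18, 13.5], 0.33],
    [1, [-13, 21.5, 16.5], 0.36],
    [1, [-13, 25, 19], 0.38],
    [1, [-13, 27, 20.5], 0.39],
    [1, [-13, 28, 21.3], 0.39],
    [1, [-13, 28, 21.3], 0.39],
    [1, [-13, 28, 21.3], 0.39],
  ],
)

```text
t: 8.0
eef_pos: [663.4, 32.0, 560.6]
tcp_rot: [-2.68, 1.57, -3.044]
ft_force: [-0.2, -0.2, -1.1]
opening: 0.187
```

Run:
```python
from s import *
st()
```

```text
8.0 [663.4  32.  560.6] [-0.18 -0.23 -1.06] [-0.05  0.    0.04] 0.187
[[-3.000e-04  3.563e-01  9.344e-01]
 [-0.000e+00  9.344e-01 -3.563e-01]
 [-1.000e+00 -1.000e-04 -3.000e-04]]
```

Call:
apply_moves(
  series=[
    [1, [3, 0, 0], 0],
    [1, [6.5, 0, 0], 0],
    [1, [10, 0, 0], 0],
    [1, [12.5, 0.1, 0], 0],
    [1, [14, 0.1, 0], 0],
    [1, [14.2, 0.1, 0], 0],
    [1, [14.2, 0.1, 0], 0],
    [1, [14.2, 0.1, 0], 0],
  ],
)

```text
t: 9.0
eef_pos: [664.0, 33.5, 419.8]
tcp_rot: [0.386, 1.569, 0.022]
ft_force: [0.6, 0.3, -1.2]
opening: 0.187
```

Run:
```python
from s import *
s=st()
S=snap('side','side5.png');T=snap('top')
t=np.radians(-20.87);R=Ro.from_euler('z',t).as_matrix();O=np.array([s['eef_pos'][0],s['eef_pos'][1],0])-R@[4,0,0]+[0,0,140]
im=cv2.resize(S['image'][190:310,220:380,::-1],(800,600),interpolation=cv2.INTER_CUBIC)
cv2.imwrite('pics/c5raw.png',im)
def ov(pts,col):
    q=np.array([((proj(S,O+R@p)-[220,190]+.5)*5) for p in pts],np.int32); cv2.polylines(im,[q],True,col,1)
ov([np.array([0,38*np.cos(a),38*np.sin(a)]) for a in np.linspace(0,6.28,50)],(0,0,255))
ov([np.array([4,y,75]) for y in(-34,34)],(0,255,0))
cv2.imwrite('pics/c5.png',im)
top=T['image'][200:300,250:360,::-1]; cv2.imwrite('pics/c5t.png',cv2.resize(top,(660,600),interpolation=cv2.INTER_CUBIC))
```

```text
9.0 [664.   33.5 419.8] [ 0.58  0.34 -1.22] [ 0.06 -0.02  0.04] 0.187
[[ 1.600e-03  3.559e-01  9.345e-01]
 [ 0.000e+00  9.345e-01 -3.559e-01]
 [-1.000e+00  6.000e-04  1.500e-03]]
```

View pics/c5.png

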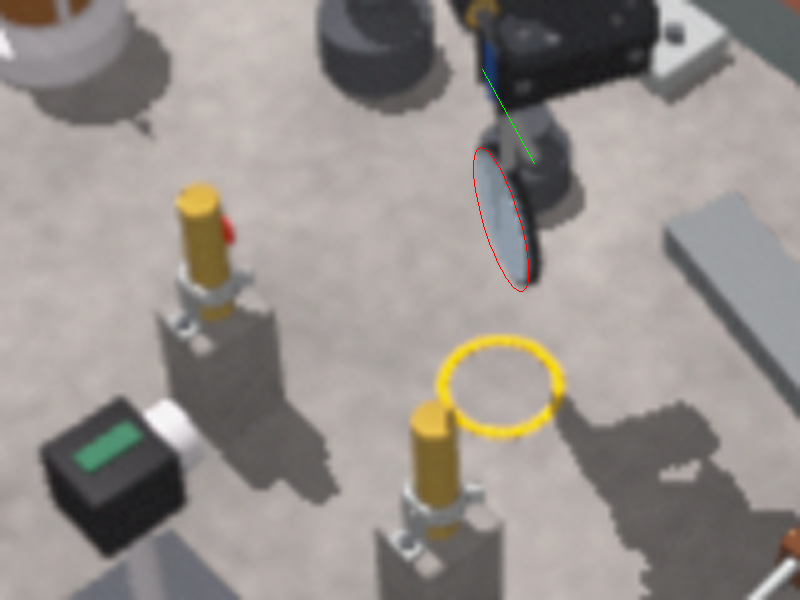

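The side crop shows the mirror held above and behind the ring at crop (502,220). The predicted face outline in red matches to about 1 px, and the red dot shows on the left rod at (228,230). Next, a numeric check of the mirror yaw and the camera heading.

Run:
```python
from s import *
from scipy.optimize import least_squares
s=st();S=snap('side');T=snap('top')
hsv=cv2.cvtColor(S['image'],cv2.COLOR_RGB2HSV)[215:252,310:332]
# dark rim+glass vs floor: glass is bluish
g=(hsv[:,:,0]>95)&(hsv[:,:,0]<115)&(hsv[:,:,1]>30)&(hsv[:,:,2]>90)
n,l,stt,ce=cv2.connectedComponentsWithStats(g.astype(np.uint8));k=1+np.argmax(stt[1:,4]);m=l==k
ys,xs=np.nonzero(m);xs=xs+310;ys=ys+215
C=np.cov(np.vstack([xs,ys]));c0=np.array([xs.mean(),ys.mean()]);print('glass',m.sum(),c0,C.round(2).tolist())
a=np.linspace(0,2*np.pi,90)[:-1]
def pr(x,y,z,t,r):
    R=Ro.from_euler('z',t).as_matrix()
    P=np.array([proj(S,np.array([x,y,z])+R@[0,rr*np.cos(b),rr*np.sin(b)]) for rr in r*np.sqrt((np.arange(12)+.5)/12) for b in a])
    return P.mean(0),np.cov(P.T)
for r in(36,37,38):
    f=lambda p:(lambda q:np.array([*(q[0]-c0)*3,q[1][0,0]-C[0,0],q[1][0,1]-C[0,1],q[1][1,1]-C[1,1]]))(pr(p[0],p[1],140,p[2],r))
    o=least_squares(f,[660,34,-.36],x_scale=[10,10,.1]);print(r,o.x[:2],np.degrees(o.x[2]),o.fun.round(2))
# ring/rods/heading fit, both cameras, per-camera xy offset free
obs=[(S,(0,0,0),(319.9,266.9)),(S,(-120,90,170),(259.5,228.7)),(S,(-120,-90,170),(306.5,273)),(T,(0,0,0),(302.2,240.9)),(T,(-120,90,170),(269.4,270.5)),(T,(-120,-90,170),(332.3,270.4))]
def f(p):
    R=Ro.from_euler('z',p[2]).as_matrix();o=[]
    for c,q,uv in obs: o+=list(proj(c,np.array([p[0],p[1],0])+R@q+np.array([*(p[3:5] if c is S else -p[3:5]),0]))-uv)
    return np.array(o+list(p[3:5]*.3))
o=least_squares(f,[659,34,0,0,0],x_scale=[1,1,.01,1,1]);print(o.x[:2],np.degrees(o.x[2]),o.x[3:],o.fun.round(2))
p=o.x;R=Ro.from_euler('z',p[2]).as_matrix();sh=np.array([p[3],p[4],0]);B=np.array([p[0],p[1],0])+sh
print('lens px',proj(S,B+R@[-200,0,140]),'body corners',[proj(S,B+R@[x,y,165]).round(1) for x in(-265,-200) for y in(24,-24)])
```

```text
9.1 [663.9  33.6 419.5] [ 0.26 -0.87 -0.43] [ 0.06 -0.01 -0.  ] 0.188
[[ 1.200e-03  3.558e-01  9.346e-01]
 [ 0.000e+00  9.346e-01 -3.558e-01]
 [-1.000e+00  4.000e-04  1.100e-03]]
glass 138 [320.48550725 233.13768116] [[6.35, 12.14], [12.14, 42.59]]
36 [662.76306059  34.44830548] -20.034253126481477 [-0.01 -0.22  1.05  1.28  3.54]
37 [662.88137852  34.59567269] -19.60104341753415 [-0.02 -0.39  1.75  2.24  5.97]
38 [663.01442062  34.76158916] -19.173322633336415 [-0.03 -0.58  2.5   3.24  8.45]
[658.9561687   34.77004322] -1.0289477207714826 [1.88155956 0.23249555] [-0.07 -0.19 -0.12  0.42  0.04 -0.03  0.34  0.46 -0.53 -0.45  0.2  -0.21
  0.56  0.07]
lens px [256.39015386 275.61746299] body corners [array([226.3, 278. ]), array([238.4, 291. ]), array([249.2, 263.1]), array([261.5, 275.5])]
```

View pics/c5t.png

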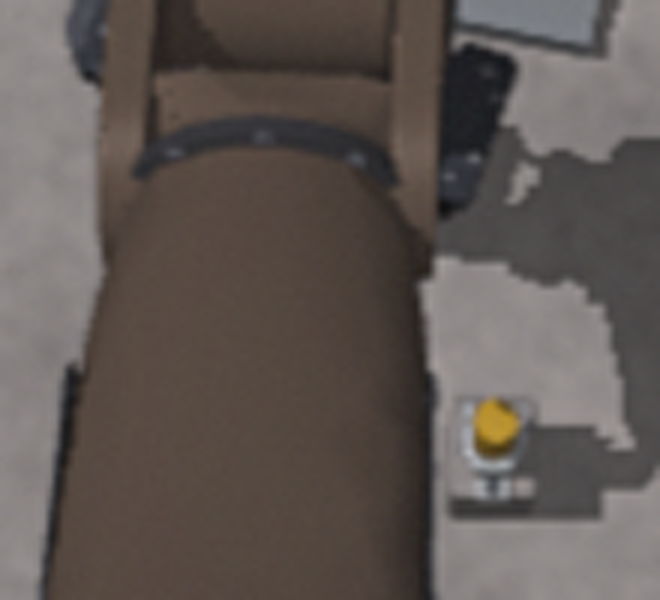

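Everything agrees: the camera heading is about -1.0°, so the target yaw is -21.0°. The pads are at -20.8°, and the glass fit gives about -20 to -20.6°. The top view shows only the arm. One last 1.5 mm trim, then settle.

Call:
apply_moves(
  series=[
    [1, [0.05, -0.05, -0.15], 0.002],
    [1, [0.05, -0.05, -0.15], 0.002],
    [1, [0.05, -0.05, -0.15], 0.002],
    [1, [0.05, -0.05, -0.15], 0.002],
    [1, [0.05, -0.05, -0.15], 0.002],
    [1, [0.05, -0.05, -0.15], 0.002],
    [1, [0.05, -0.05, -0.15], 0.002],
    [1, [0.05, -0.05, -0.15], 0.002],
  ],
)

```text
t: 10.2
eef_pos: [662.4, 33.6, 418.2]
tcp_rot: [1.309, 1.571, 0.944]
ft_force: [-0.3, 0.5, -0.2]
opening: 0.184
```

Run:
```python
from s import *
s=st();print(np.abs(s['qvel']).max())
print(job.job_done())
```

```text
10.2 [662.4  33.6 418.2] [-0.31  0.47 -0.19] [ 0.02 -0.    0.  ] 0.184
[[ 1.000e-04  3.577e-01  9.338e-01]
 [ 1.000e-04  9.338e-01 -3.577e-01]
 [-1.000e+00  1.000e-04  0.000e+00]]
0.0026112074772979845
the job is handed in; nothing more can be done
None
```

I lifted the smaller mirror off the double hook and handed the job in at t = 10.2 s. The arm was still holding the mirror over the yellow ring, turned towards the left rod, which carries the red dot.

**Position:** from the arm's own readings, the face centre is at about (658.7, 35.0, 139.5) mm. The ring's centre measures (659.0, 34.8) and the lens height is 140 mm.

**Angle:** the gripper is at a yaw of -20.96°. The target is about -20.98°, from a camera heading of about -1.0°.

**Grip and contact:** the gripper reads 18 mm open, which matches the grip block, and the arm was nearly still. Measured forces stayed around 1 N at every check. I did not take a final picture to confirm that nothing else moved.

**Disagreements:**
- The rough fit to the glass in the side picture, taken before the last trim, gave a yaw of -19.2° to -20.0°, up to about 1.5° off the gripper reading. The fit depends on the glass radius assumed.
- The two cameras disagreed by about 4 mm along x, and I averaged them.
- The arm hid the mirror from the top camera, so only the side view confirmed the final pose.

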